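# Hang the weld carrier on the balancer arm

### The arm

A 6-joint arm with a two-finger parallel gripper is mounted at the origin on the work surface. World frame = base frame: x ahead of the robot, y to its left, z up, the work surface at z = 0. Lengths are in mm, angles in rad, forces in N, time in s.
With the tool pointing down it reaches from about 275 to 1000 mm from the base axis. Payload 8.4 kg.
Tool frame: the origin (TCP) lies at the very end of the fingers, on their centre line; the grasp point (between the pads) lies 19 mm behind it; z points along the fingers, y is the line along which they close (so a half turn about z gives the same grasp; the last joint's range is limited). The gripper opens to 85 mm and grips with 20 to 120 N. Pads are 22 mm wide; open, the fingers measure 114 mm over their backs; the gripper's body (76 mm by 85 mm) begins 54 mm behind the grasp point. The pads swing forward as they close: fully open they stand 13 mm farther back than shut.
Start: joints at [1.284, 0.353, 1.633, -0, 1.155, -0.002], TCP at [175.602, 599.827, 231.281] pointing down, gripper open.
Joint ranges: [-2.63, 2.63], [-0.92, 2.1], [0.06, 2.66], [-1.3, 4.44], [0, 2.69], [-3.02, 3.02]. Speed limits (rad/s): [2.22, 2.22, 2.79, 3.14, 3.14, 3.14].

### API

Orientations are given as [roll, pitch, yaw] about the fixed x, y, z axes, in that order (R = Rz(yaw) Ry(pitch) Rx(roll)).
In Python, from workcell import arm gives the robot as it stands.
- The arm moves only by the tool nudge_tcp, called after "Emit:" as a command line: name --argument value ..., lists and objects as JSON in quotes. Schema: {"type":"object","properties":{"rows":{"type":"object","properties":{"motion":{"type":"array","items":{"type":"array","items":{"type":"number"},"minItems":5,"maxItems":5},"minItems":1,"maxItems":5}},"additionalProperties":false,"required":["motion"]},"squeeze":{"type":"number"},"only":{"type":"string"},"quiet":{"type":"boolean"},"lines":{"type":"string"}},"required":["rows"],"additionalProperties":false}. rows is an object whose key "motion" holds a list of rows, 1 to 5 of them, each of 5 numbers: dx, dy, dz in shares of the most that a row can go, 1 being 62.5 mm, then a turn about the tool's z in units of 0.2 rad, then the opening from 0.0 (shut) to 1.0 (fully open); each row shifts and turns the commanded pose from where the row before left it, along the tool's axes as they then stand; what a row does not reach is not made up. A row lasts 1/8 s, in which the tool goes at most 62.5 mm and 0.188 rad, less where a joint would pass 70% of its speed; a pose out of reach is approached as far as the arm can. The fingers move at their own pace and stop on an object; squeeze is the grip in N (left out, the last holds). Time passes only in rows, so rows that do not move let the fingers close. The tool returns the time, the measured TCP pose, the force, the opening and the grip force at its end. only (a regular expression) keeps the lines of the reply that match it, lines (a string "A,B") keeps lines A to B, and quiet returns only ok. Input that does not fit is refused with a message, and nothing moves.
- arm.read_state(): the state, without advancing time (a new reading comes with each control period).
- arm.get_image(name): name is "side" or "top"; returns a dict with "color" (400x640x3 uint8, red, green, blue), "fx", "fy", "cx", "cy" (pixels), "distortion" ([k1, k2, p1, p2, k3] as OpenCV has them; the pictures are not rectified), "world_from_camera" (4x4, takes a point from camera to world coordinates). Camera axes: x right, y down, z forward; pixel columns grow to the right and rows downward; lengths in mm; the calibration is good to about 2 mm. A picture is of the moment at which its call begins. There is no depth.
- arm.job_done(): hands the job in; it is judged then, once.
The state is a dict: "time": time; "qpos": joint angles; "joint_vel": joint speeds; "tau": joint torques, N m; "position": TCP position; "orientation": TCP orientation; "contact_force": force on the tool from outside, world axes, zero at the start; "moment": the same for the moment, N m; "gripper_width": opening from 0.0 (shut) to 1.0 (fully open); "gripper_force": force on a finger pad.
Only numpy, scipy, OpenCV 4.12 (cv2) and the standard library are available. Lean on these libraries where they do the work, as an engineer would, in place of code of your own. Each camera call takes 0.05 s, during which the arm holds its last target. There are 200 camera calls.

### The job

Lift the weld carrier (the plate with the handle frame) straight up off the fixture's two locating pins, keeping it level so that it does not cock and jam, and hang it by its crossbar in the cradle at the end of the spring-balanced arm. Keep hold and ride down gently as the arm sinks, and let go only once the arm carries the whole weight and has settled, so that it never plunges or kicks up. Leave the other things on the bench where they are.

Things in the scene. Friction and masses are not known exactly. Their poses are not given: they have to be found in the camera images.
- carrier: Aluminium plate 80 (x) x 150 (y) x 8 mm with an upright handle frame, starting on the fixture's pins. 14 mm through holes at y = -60, +60. Strips clamped on it at |x| 17 to 35 mm reach 23 mm above its underside. Weight unknown, 0.39 to 0.65 kg, balanced under the tab; same when turned half round. Origin: centre of the plate's underside, z up.
- tab (a point): Grip point in the black grip tab that stands on the crossbar's middle, 118 mm above the plate's underside. Tab 30 (x) x 14 mm (y): pinch it across y. Its top is 18 mm above this point, the crossbar's top 23 mm below and the crossbar's underside 33 mm below. Axes as the carrier's.
- crossbar (a point): Middle of the axis of the steel crossbar: 10 mm round, along y, 90 mm above the plate's underside, on two 10 mm posts at y = -43, +43 mm. The window under it is 76 mm wide and 77 mm high (62 mm over the clamped strips). Axes as the carrier's.
- jig: Fixed weld fixture: dark steel block 100 (x) x 170 (y) x 20 mm high with two upright steel pins, 12 mm thick, at y = -60 and +60 mm, standing 28 mm above its top face (tips 48 mm above the table), tapered over the last 4 mm. The carrier lies on the top face with the pins in its holes. Origin: centre of its underside.
- balancer: Sprung arm, hinged 240 mm away on a grey column (0.22 m high, left or right). Origin: centre of its end cradle's floor, 44 x 44 x 6 mm, with 14 mm high lips across front (-x) and back (+x), 32 mm apart, open at the y ends; the crossbar lies in it along y. Behind, the bar is 16 mm wide, its underside 17 mm below the floor. Axes: x to the hinge, y across, z up, tilting with it.
- lip (a point): Top of the cradle's front lip (middle), the arm's free end. Empty, the arm rests at its upper stop, 0.16 rad up, cradle floor 235 mm high. Loaded it sinks: from about 1.3 N on, about 18 mm per N; the carrier settles it 40 to 95 mm lower by its weight, the arm pointing up to 0.25 rad down. Lightly damped: let go early, it plunges; ride down below 0.1 m/s. Bottom stop 125 mm down.
- steel_block: Bystander: dark steel block 60 x 40 x 30 high (mm). Origin: centre of its underside.
- tape_roll: Bystander: yellow tape roll, 64 diameter, 20 high (mm). Origin: centre of its underside.
- sheet_box: Bystander: small open sheet-steel box 60 x 60 x 40 high (mm). Origin: centre of its underside.
- strip: Bystander: flat steel strip 120 x 28 x 5 (mm). Origin: centre of its underside.
- angle_magnet: Bystander: red L-shaped welding magnet, legs 90 and 80, 18 high (mm). Origin: centre of its underside.
- spare_plate: Bystander: bare aluminium plate 80 x 100 x 8 with two holes, lying flat on the table (no frame: not the carrier) (mm). Origin: centre of its underside.
- gauge_block: Bystander: bright steel block 45 x 30 x 30 high (mm). Origin: centre of its underside.

How it is judged (in metres and radians):
On the way, in this order (a step that is already met when the one before it is completed fails the run):
1. the carrier is lifted clear above the pins, level (z of carrier in the frame of jig above 0.05 m and angle between carrier's own z axis and vertical below 0.15 rad), for 0.05 s.
2. the crossbar lies in the cradle, the arm has sunk and come to rest under it while the fingers still hold the carrier (x of crossbar in the frame of balancer between -0.02 and 0.02 m and y of crossbar in the frame of balancer between -0.028 and 0.028 m and z of crossbar in the frame of balancer between 0 and 0.012 m and linear speed of balancer below 0.015 m/s and height (world z) of balancer below 0.207 m and contact force between the fingers and carrier above 1 N), for 0.25 s.
At the end, for the whole second after the job is handed in: The carrier hangs free, its crossbar on the cradle floor between the lips, its middle within 28 mm of the cradle's along the bar, upright within 0.25 rad; the cradle carries it (over 2 N) and has sunk below 203 mm; cradle (15 mm/s) and carrier (30 mm/s) are at rest (x of crossbar in the frame of balancer between -0.02 and 0.02 m and y of crossbar in the frame of balancer between -0.028 and 0.028 m and z of crossbar in the frame of balancer between 0 and 0.012 m and linear speed of balancer below 0.015 m/s and height (world z) of balancer below 0.203 m and contact force between balancer and carrier above 2 N and angle between carrier's own z axis and vertical below 0.25 rad and linear speed of carrier below 0.03 m/s); the robot touches nothing.
It fails at once if the carrier is cocked by more than 0.12 rad while still on the pins (z of carrier in the frame of jig below 0.046 m and horizontal distance between carrier and jig below 0.05 m and angle between carrier's own z axis and vertical above 0.12 rad).
It fails at once if the arm plunges or kicks up (its cradle faster than 0.18 m/s) (linear speed of balancer above 0.18 m/s).
It fails at once if another thing on the bench is shifted by more than 30 mm (distance of any of steel_block, tape_roll, sheet_box, strip, angle_magnet, spare_plate, gauge_block from where it was at the start of the episode above 0.03 m).
It also fails if it takes over 64 s, if anything falls off the work surface, if the arm or the gripper's body presses on something with over 40 N, if the wrist force passes 120 N, or if a joint passes its speed limit or range.

## Working session

There is one attempt and no reset: what is moved stays moved. The work goes in short steps, Python scripts to look and compute and a tool call to move; the robot and the scene stay as the last step left them, time stands still between calls to the robot, and variables do not carry over. Pictures are saved under pics/ and viewed, at most 10 in all, crops included, and the job is handed in when it is done.

```bash
mkdir -p pics; ls
```

Create h.py:
```python
import numpy as np, cv2
from workcell import arm
def shot(n):
    im=arm.get_image(n); return im
def save(im,f): cv2.imwrite('pics/'+f,im['color'][:,:,::-1])
def ray(im,u,v):
    K=np.array([[im['fx'],0,im['cx']],[0,im['fy'],im['cy']],[0,0,1.]])
    p=cv2.undistortPoints(np.array([[[u,v]]],float),K,np.array(im['distortion'],float))[0,0]
    T=np.array(im['world_from_camera']); return T[:3,3],T[:3,:3]@np.array([p[0],p[1],1.])
def onz(im,u,v,z):
    o,d=ray(im,u,v); return o+d*(z-o[2])/d[2]
def two(a,ua,b,ub):
    o1,d1=ray(a,*ua);o2,d2=ray(b,*ub)
    s=np.linalg.lstsq(np.c_[d1,-d2],o2-o1,rcond=None)[0]
    p,q=o1+s[0]*d1,o2+s[1]*d2; return (p+q)/2,np.linalg.norm(p-q)
def proj(im,P):
    T=np.linalg.inv(np.array(im['world_from_camera']))
    K=np.array([[im['fx'],0,im['cx']],[0,im['fy'],im['cy']],[0,0,1.]])
    return cv2.projectPoints(np.array(P,float).reshape(-1,1,3),cv2.Rodrigues(T[:3,:3])[0],T[:3,3],K,np.array(im['distortion'],float))[0][:,0]
```

Run:
```python
from h import *
for n in ['side','top']:
    im=shot(n); save(im,n+'0.png'); print(im['fx'],np.round(im['world_from_camera'],2))
s=arm.read_state(); print(s)
```

```text
pics
workcell.py
391.67015933007934 [[-9.9000e-01 -7.0000e-02  7.0000e-02  4.1857e+02]
 [-1.0000e-01  5.8000e-01 -8.1000e-01  9.7500e+02]
 [ 1.0000e-02 -8.1000e-01 -5.9000e-01  8.7136e+02]
 [ 0.0000e+00  0.0000e+00  0.0000e+00  1.0000e+00]]
403.17274529613985 [[-2.00000e-02 -9.90000e-01  1.40000e-01  3.05420e+02]
 [-1.00000e+00  2.00000e-02  0.00000e+00 -6.91000e+00]
 [-1.00000e-02 -1.40000e-01 -9.90000e-01  1.55359e+03]
 [ 0.00000e+00  0.00000e+00  0.00000e+00  1.00000e+00]]
{'time': 0.1, 'qpos': array([ 1.28361187e+00,  3.53584754e-01,  1.63404387e+00,  3.07152447e-05,
        1.15520498e+00, -2.41662925e-03]), 'joint_vel': array([-7.62025268e-04, -1.76031088e-03, -9.04797812e-04, -1.22029256e-03,
       -6.54375783e-06, -1.52857721e-03]), 'tau': array([ 1.02550664e-03, -6.06359410e+01, -3.42817497e+01,  1.02552156e-04,
        4.02367717e-03, -5.45880960e-05]), 'position': array([175.46590356, 599.42627983, 230.63989637]), 'orientation': array([-3.14035178e+00, -3.10841133e-05,  2.85681239e+00]), 'contact_force': array([-0.81972108,  0.47182557, -0.10260947]), 'moment': array([-0.00440325, -0.00135564,  0.01172304]), 'gripper_force': 0.0, 'gripper_width': 0.995394723913747}
```

View pics/side0.png

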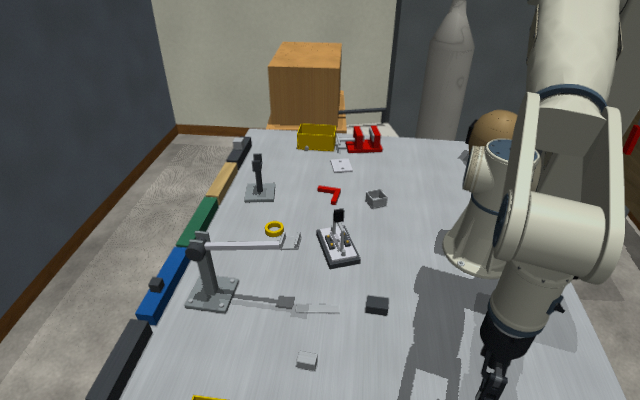

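View pics/top0.png

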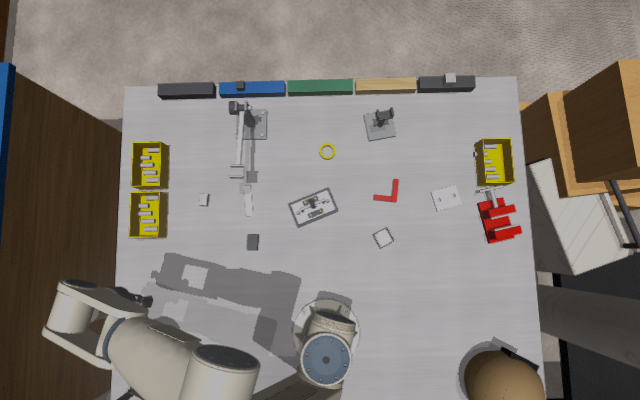

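The side view shows the carrier with its black tab at (338,215) and the balancer cradle at (293,241). In the top view the carrier is at (313,207), the cradle at (237,171) and the hinge at (240,106). I'll zoom in on these.

Run:
```python
import cv2,numpy as np
s=cv2.imread('pics/side0.png');t=cv2.imread('pics/top0.png')
def z(i,x,y,w,h,k): return cv2.resize(i[y:y+h,x:x+w],None,fx=k,fy=k,interpolation=cv2.INTER_CUBIC)
cv2.imwrite('pics/c1.png',np.vstack([np.hstack([z(s,310,200,60,75,4),z(s,180,225,130,75,4)]),np.hstack([z(t,280,180,65,50,5),z(t,215,95,60,100,3)[:250]]+[np.zeros((250,255,3),np.uint8)])]) )
print(cv2.imread('pics/c1.png').shape)
```

```text
(550, 760, 3)
```

View pics/c1.png

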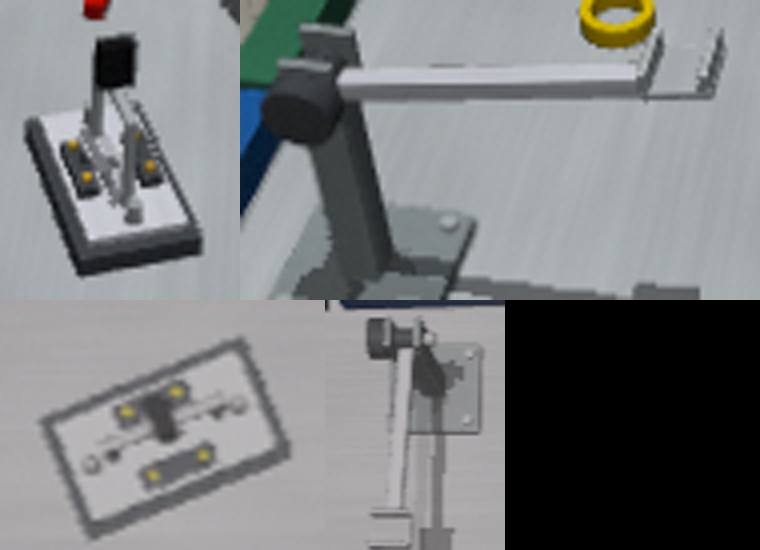

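The zoom shows the jig corners, pin tips at about (298,213) and (328,201) in the top view, and the arm bar. The cradle needs a closer look.

Run:
```python
import cv2,numpy as np
s=cv2.imread('pics/side0.png');t=cv2.imread('pics/top0.png')
def z(i,x,y,w,h,k): return cv2.resize(i[y:y+h,x:x+w],None,fx=k,fy=k,interpolation=cv2.INTER_CUBIC)
cv2.imwrite('pics/c2.png',np.vstack([np.hstack([z(s,275,225,30,25,13),z(t,225,158,30,25,13)]),np.hstack([z(s,325,200,30,20,13),z(t,297,190,30,20,13)])]))
from h import *
a=shot('side');b=shot('top')
# jig outline corners at z=20 and pins z=48 (top)
c=[onz(b,280+x/5,180+(y-300)/5,20)[:2] for x,y in[(40,420),(240,340),(290,455),(95,537)]]
print(np.round(c,1),np.mean(c,0))
p=[onz(b,280+x/5,180+(y-300)/5,46)[:2] for x,y in[(91,465),(238,405)]]
d=p[0]-p[1];print(p,np.mean(p,0),np.linalg.norm(d),np.degrees(np.arctan2(d[1],d[0])))
```

```text
[[480.5 130.8]
 [538.5 -23.9]
 [448.8 -59.7]
 [390.   90.1]] [464.46353608  34.32513479]
[array([442.57487297,  90.61167626]), array([485.1395843 , -20.81470492])] [463.85722863  34.89848567] 119.27947465617657 110.90678227639933
```

View pics/c2.png

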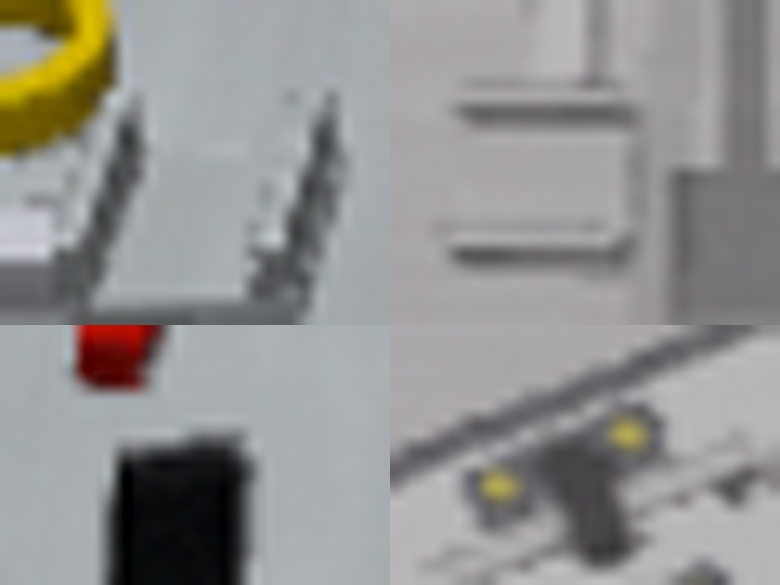

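The enlargement gives the lip edges in the top view: the front lip's top edge runs (229.4,176.5)–(244.0,176.5) and the back lip's (230,165.7)–(244,165.7). The tab top is at about (339,210) in the side view.

Run:
```python
from h import *
a=shot('side');b=shot('top')
P={k:onz(b,u,v,z) for k,u,v,z in [('fl',229.4,176.5,252.3),('fr',244,176.5,252.3),('bl',230,165.7,246),('br',244,165.7,246)]}
for k in P: print(k,P[k].round(1))
# arm bar centre line near cradle and near hinge (top view) via mask column centres
g=cv2.cvtColor(b['color'],cv2.COLOR_RGB2GRAY)
for r in (115,125,135,145,155): print(r,g[r,228:252])
print('tab top two-view', two(a,(325+178/13-.5,200+(440-325)/13-.3),b,(297+565/13-30,190+(455-325)/13)))
f=(P['fl']+P['fr'])/2; bk=(P['bl']+P['br'])/2; print(f,bk)
# predictions: 
def show(im,o,psi,c):
    cs,sn=np.cos(psi),np.sin(psi); t=.16
    X=np.array([cs*np.cos(t),sn*np.cos(t),-np.sin(t)]);Y=np.array([-sn,cs,0]);Z=np.cross(X,Y)
    return proj(im,[np.array(o)+x*X+y*Y+z*Z for x,y,z in c])
o=np.array([(f[0]+bk[0])/2+.5,(f[1]+bk[1])/2,235])
for psi in(-.03,0,.03,.06):
  print(psi,show(a,o,psi,[(-22,22,14),(-22,-22,14),(-22,22,-6),(22,22,14),(200,0,-9)]).round(1).tolist(),show(b,o,psi,[(-22,22,14),(-22,-22,14),(200,0,-1)]).round(1).tolist())
```

```text
fl [549.6 301.4 252.3]
fr [548.4 253.4 252.3]
bl [587.1 301.2 246. ]
br [585.9 254.7 246. ]
115 [165 166 165 165 164 166 166 167 148 115  89 149 181 182 182 152  82  60
  63  64  62  59  57  58]
125 [165 165 164 165 165 165 165 165 150 130 149 174 183 182 166 124 112 128
 103  67  67  64  63  63]
135 [167 166 167 167 168 167 167 160 148 154 173 182 181 180 144 126 142 136
 128 128 128 129 115 100]
145 [171 171 171 171 171 170 170 171 165 173 181 182 182 145 143 169 169 162
 153 154 151 153 165 144]
155 [171 173 172 172 171 171 172 166 173 182 183 182 149 131 163 171 172 163
 156 157 156 166 148 121]
tab top two-view (array([472.06656542,  39.96436665, 160.03388537]), np.float64(8.886576753771685))
[548.96703909 277.40512457 252.3       ] [586.46937057 277.98489544 246.        ]
-0.03 [[296.2, 241.3], [299.7, 229.3], [297.8, 247.6], [278.3, 241.7], [215.6, 243.9]] [[229.8, 176.5], [243.1, 176.6], [241.8, 117.9]]
0 [[296.5, 241.2], [299.4, 229.1], [298.1, 247.4], [278.5, 241.9], [214.8, 245.5]] [[229.9, 176.7], [243.3, 176.4], [240.1, 117.9]]
0.03 [[296.8, 241.0], [299.2, 228.9], [298.4, 247.3], [278.7, 242.1], [214.1, 247.0]] [[230.1, 176.9], [243.5, 176.2], [238.4, 118.0]]
0.06 [[297.1, 240.9], [298.9, 228.7], [298.7, 247.1], [278.9, 242.3], [213.4, 248.6]] [[230.3, 177.1], [243.6, 176.0], [236.7, 118.1]]
```

The rows are not in the units I measure in: shifts go in shares of 62.5 mm and turns go in units of 0.2 rad. I convert before sending: -0.166 rad is -0.83.

Emit:
nudge_tcp --rows '{"motion": [[0, 0, 0, -0.8, 1], [0, 0, 0, -0.8, 1], [0, 0, 0, -0.8, 1], [0, 0, 0, -0.83, 1], [0, 0, 0, 0, 1]]}' --squeeze 30

```text
time: 0.92
position: [175.6, 599.8, 231.2]
orientation: [-3.141, -0.0, -2.782]
contact_force: [0.6, 1.1, -0.0]
gripper_width: 1.001
gripper_force: 0.0
```

Create to.py:
```python
import sys
from h import *
s=arm.read_state(); R=cv2.Rodrigues(np.zeros(3))[0]
from scipy.spatial.transform import Rotation as Ro
R=Ro.from_euler('xyz',s['orientation']).as_matrix()
t=np.array(list(map(float,sys.argv[1:4])))
print('pos',s['position'].round(1),'rpy',s['orientation'].round(4),'tool delta',(R.T@(t-s['position'])).round(1),'F',s['contact_force'].round(2),'w',s['gripper_width'])
```

```bash
python3 to.py 466 36 231
```

```text
pos [175.6 599.8 231.2] rpy [-3.1414e+00 -1.0000e-04 -2.7815e+00] tool delta [-7.320e+01 -6.299e+02  3.000e-01] F [ 0.6   1.08 -0.04] w 1.0005781382609633
```

Emit:
nudge_tcp --rows '{"motion": [[-0.096, -0.832, 0, 0, 1], [-0.096, -0.832, 0, 0, 1], [-0.096, -0.832, 0, 0, 1], [-0.096, -0.832, 0, 0, 1], [-0.096, -0.832, 0, 0, 1]]}'

```text
time: 1.55
position: [296.1, 365.8, 231.4]
orientation: [3.141, 0.001, -2.785]
contact_force: [0.8, -0.2, 0.1]
gripper_width: 1.004
gripper_force: 0.0
```

Emit:
nudge_tcp --rows '{"motion": [[-0.096, -0.832, 0, 0, 1], [-0.096, -0.832, 0, 0, 1], [-0.096, -0.832, 0, 0, 1], [-0.096, -0.832, 0, 0, 1], [-0.096, -0.832, 0, 0, 1]]}'

```text
time: 2.17
position: [416.2, 133.0, 231.6]
orientation: [-3.142, 0.001, -2.785]
contact_force: [0.9, -0.0, -0.2]
gripper_width: 1.001
gripper_force: 0.0
```

Emit:
nudge_tcp --rows '{"motion": [[-0.096, -0.832, 0, 0, 1], [-0.096, -0.832, 0, 0, 1], [0, 0, 0, 0, 1], [0, 0, 0, 0, 1]]}'

```text
time: 2.68
position: [463.2, 41.6, 231.2]
orientation: [3.141, -0.0, -2.784]
contact_force: [0.7, 0.9, 0.8]
gripper_width: 0.996
gripper_force: 0.0
```

```bash
python3 to.py 466 36 231
```

```text
pos [463.2  41.6 231.2] rpy [ 3.1411e+00 -4.0000e-04 -2.7840e+00] tool delta [-0.7 -6.2  0.2] F [0.72 0.85 0.81] w 0.9956957093154387
```

Emit:
nudge_tcp --rows '{"motion": [[-0.016, -0.096, 0, 0, 1], [0, 0, 0.4, 0, 1], [0, 0, 0.32, 0, 1], [0, 0, 0, 0, 1], [0, 0, 0, 0, 1]]}'

```text
time: 3.3
position: [466.9, 36.8, 187.0]
orientation: [-3.141, 0.001, -2.78]
contact_force: [0.4, -0.4, 0.0]
gripper_width: 1.001
gripper_force: 0.0
```

Run:
```python
from h import *
a=shot('side');b=shot('top')
def z(i,x,y,w,h,k): return cv2.resize(i['color'][y:y+h,x:x+w,::-1],None,fx=k,fy=k,interpolation=cv2.INTER_CUBIC)
cv2.imwrite('pics/g1.png',np.hstack([z(a,300,160,75,110,5),z(b,275,150,75,110,5)]))
print(proj(a,[[466,36,156],[466,36,138]]),proj(b,[[466,36,156]]),arm.read_state()['position'])
```

```text
[[338.80919762 208.68239953]
 [338.61409941 213.38856423]] [[311.65440336 203.11132876]] [467.13471951  36.57815026 187.21908546]
```

View pics/g1.png

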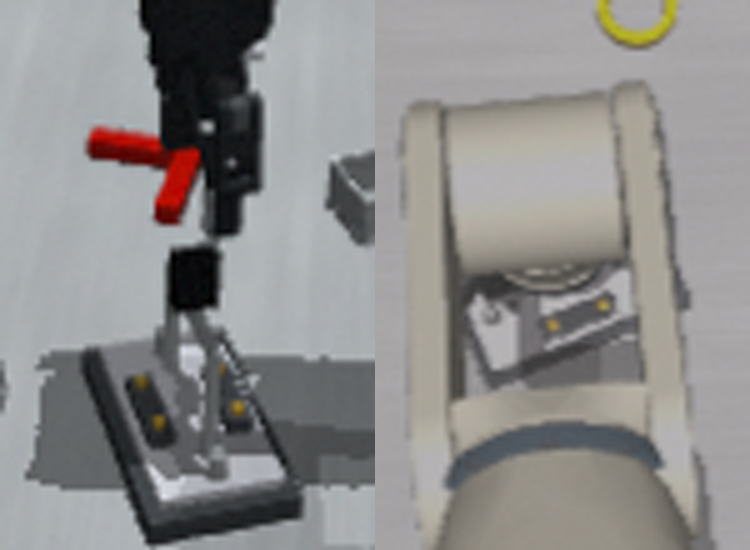

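The gripper is open above the tab. The tab's top centre is at side pixel (338.5,209.8) and was predicted at (338.8,208.7), so it lines up. Descending to grip.

To row units: 25 mm is 0.4, 13 mm is 0.208.

Emit:
nudge_tcp --rows '{"motion": [[0, 0, 0.4, 0, 1], [0, 0, 0.4, 0, 1], [0, 0, 0.208, 0, 1], [0, 0, 0, 0, 1], [0, 0, 0, 0, 1]]}'

```text
time: 4.03
position: [467.2, 36.3, 124.1]
orientation: [-3.141, 0.001, -2.78]
contact_force: [-0.0, -1.0, 0.1]
gripper_width: 0.996
gripper_force: 0.0
```

Emit:
nudge_tcp --rows '{"motion": [[0, 0, 0, 0, 0], [0, 0, 0, 0, 0], [0, 0, 0, 0, 0], [0, 0, 0, 0, 0], [0, 0, 0, 0, 0]]}' --squeeze 40

```text
time: 4.65
position: [466.3, 36.3, 123.1]
orientation: [3.141, -0.0, -2.78]
contact_force: [-0.6, 1.1, -1.6]
gripper_width: 0.154
gripper_force: 45.4
```

Gripped: a width of 0.154 × 85 is about 13 mm. Lifting slowly.

Emit:
nudge_tcp --rows '{"motion": [[0, 0, -0.048, 0, 0], [0, 0, -0.048, 0, 0], [0, 0, -0.048, 0, 0], [0, 0, -0.048, 0, 0], [0, 0, 0, 0, 0]]}'

```text
time: 5.28
position: [466.6, 36.3, 135.6]
orientation: [-3.142, 0.0, -2.78]
contact_force: [0.6, 0.0, -4.0]
gripper_width: 0.158
gripper_force: 44.9
```

Emit:
nudge_tcp --rows '{"motion": [[0, 0, -0.08, 0, 0], [0, 0, -0.08, 0, 0], [0, 0, -0.08, 0, 0], [0, 0, -0.08, 0, 0], [0, 0, -0.08, 0, 0]]}'

```text
time: 5.9
position: [466.5, 36.3, 160.7]
orientation: [-3.142, 0.0, -2.78]
contact_force: [-0.3, -0.5, -4.2]
gripper_width: 0.159
gripper_force: 44.9
```

Emit:
nudge_tcp --rows '{"motion": [[0, 0, -0.16, 0, 0], [0, 0, -0.16, 0, 0], [0, 0, -0.16, 0, 0], [0, 0, 0, 0, 0], [0, 0, 0, 0, 0]]}'

```text
time: 6.52
position: [466.4, 36.3, 190.2]
orientation: [3.142, -0.0, -2.78]
contact_force: [0.1, -0.5, -4.2]
gripper_width: 0.156
gripper_force: 45.0
```

Run:
```python
from h import *
a=shot('side');b=shot('top')
def z(i,x,y,w,h,k): return cv2.resize(i['color'][y:y+h,x:x+w,::-1],None,fx=k,fy=k,interpolation=cv2.INTER_CUBIC)
cv2.imwrite('pics/g2.png',z(a,270,150,110,120,5))
```

```text
(no output)
```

View pics/g2.png

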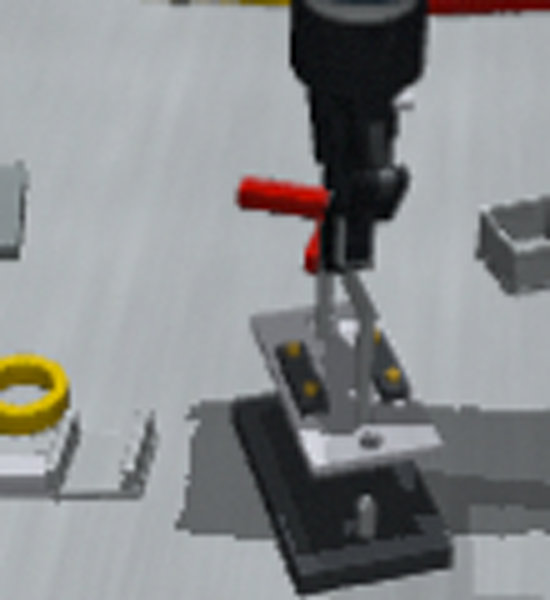

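The carrier hangs level below the gripper, clear of the pins (pin tip at about (366,515) in the crop). It weighs about 4.2 N. Next I'll raise it, turn it and move it in front of the cradle.

To row units: -15 mm is -0.24, -20 mm is -0.32.

Emit:
nudge_tcp --rows '{"motion": [[0, 0, -0.24, 0, 0], [0, 0, -0.32, 0, 0], [0, 0, -0.32, 0, 0], [0, 0, -0.32, 0, 0], [0, 0, -0.208, 0, 0]]}'

```text
time: 7.25
position: [466.9, 36.3, 279.9]
orientation: [-3.141, 0.001, -2.78]
contact_force: [-0.3, -0.5, -4.2]
gripper_width: 0.159
gripper_force: 44.9
```

Emit:
nudge_tcp --rows '{"motion": [[0, 0, 0, 0.45, 0], [0, 0, 0, 0.45, 0], [0, 0, 0, 0.45, 0], [0, 0, 0, 0.458, 0], [0, 0, 0, 0, 0]]}'

```text
time: 7.88
position: [466.4, 36.3, 278.5]
orientation: [-3.142, -0.0, -3.141]
contact_force: [0.4, 0.6, -4.9]
gripper_width: 0.155
gripper_force: 44.9
```

```bash
python3 to.py 480 279 278
```

```text
pos [466.4  36.3 278.5] rpy [-3.1416e+00 -2.0000e-04 -3.1414e+00] tool delta [-13.6 242.7   0.4] F [ 0.38  0.56 -4.89] w 0.15450011115047296
```

Emit:
nudge_tcp --rows '{"motion": [[-0.032, 0.24, 0, 0, 0], [-0.048, 0.56, 0, 0, 0], [-0.048, 0.56, 0, 0, 0], [-0.048, 0.56, 0, 0, 0], [-0.048, 0.56, 0, 0, 0]]}'

```text
time: 8.5
position: [480.4, 193.4, 278.3]
orientation: [3.141, -0.0, -3.14]
contact_force: [-0.1, -0.3, -4.3]
gripper_width: 0.161
gripper_force: 44.9
```

Emit:
nudge_tcp --rows '{"motion": [[0, 0.56, 0, 0, 0], [0, 0.48, 0, 0, 0], [0, 0.24, 0, 0, 0], [0, 0.128, 0, 0, 0], [0, 0, 0, 0, 0]]}'

```text
time: 9.12
position: [480.5, 279.2, 278.1]
orientation: [-3.141, -0.0, -3.141]
contact_force: [0.1, -0.0, -3.5]
gripper_width: 0.154
gripper_force: 44.9
```

Emit:
nudge_tcp --rows '{"motion": [[0, 0, 0, 0, 0], [0, 0, 0, 0, 0], [0, 0, 0, 0, 0], [0, 0, 0, 0, 0]]}'

```text
time: 9.62
position: [480.7, 279.1, 278.3]
orientation: [3.142, 0.0, 3.141]
contact_force: [-0.5, 0.3, -4.1]
gripper_width: 0.158
gripper_force: 45.0
```

```bash
python3 to.py 570 279 278
```

Run:
```python
from h import *
a=shot('side');b=shot('top')
def z(i,x,y,w,h,k): return cv2.resize(i['color'][y:y+h,x:x+w,::-1],None,fx=k,fy=k,interpolation=cv2.INTER_CUBIC)
cv2.imwrite('pics/g3.png',np.hstack([z(a,240,170,100,140,4),z(b,200,120,100,140,4)]))
print(proj(a,[[480,279,264]]),proj(b,[[480,279,264]]))
```

```text
pos [480.7 279.1 278.3] rpy [3.1416e+00 1.0000e-04 3.1409e+00] tool delta [-89.3   0.    0.3] F [-0.51  0.28 -4.09] w 0.15825693762961257
[[326.60868862 233.90142995]] [[235.30856691 196.87303155]]
```

View pics/g3.png

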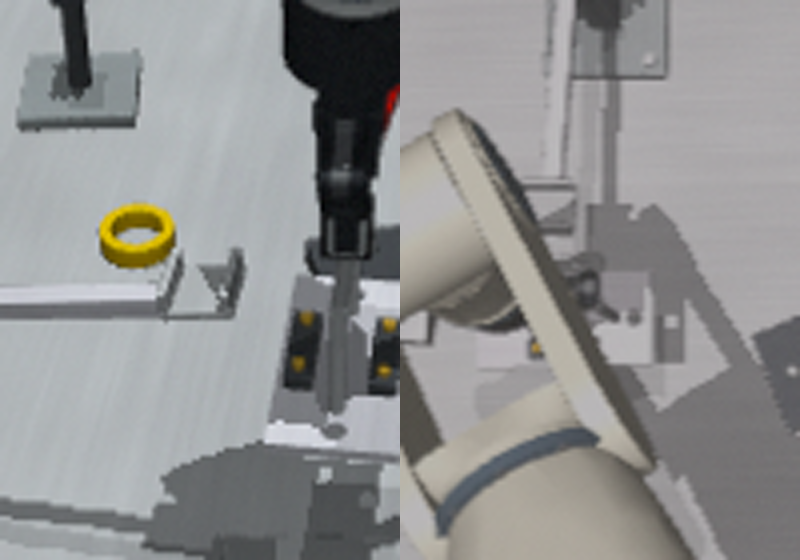

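Side view: the crossbar frame at crop (340,270) faces the open cradle (front lip at about (232,265)) and sits a little higher. I'll go up 3 mm and then thread in along +x.

Emit:
nudge_tcp --rows '{"motion": [[0, 0, -0.048, 0, 0], [-0.128, 0, 0, 0, 0], [-0.192, 0, 0, 0, 0], [-0.192, 0, 0, 0, 0], [-0.192, 0, 0, 0, 0]]}'

```text
time: 10.35
position: [525.7, 279.2, 281.1]
orientation: [-3.142, -0.0, 3.141]
contact_force: [0.6, 0.3, -4.0]
gripper_width: 0.155
gripper_force: 44.9
```

Emit:
nudge_tcp --rows '{"motion": [[-0.192, 0, 0, 0, 0], [-0.192, 0, 0, 0, 0], [-0.192, 0, 0, 0, 0], [-0.144, 0, 0, 0, 0], [0, 0, 0, 0, 0]]}'

```text
time: 10.98
position: [570.2, 279.2, 281.1]
orientation: [-3.142, -0.0, 3.141]
contact_force: [0.3, 0.1, -4.8]
gripper_width: 0.16
gripper_force: 44.9
```

Emit:
nudge_tcp --rows '{"motion": [[0, 0, 0, 0, 0], [0, 0, 0, 0, 0]]}'

```text
time: 11.22
position: [569.3, 279.3, 281.4]
orientation: [-3.142, -0.0, 3.141]
contact_force: [0.3, -0.3, -3.7]
gripper_width: 0.16
gripper_force: 44.9
```

Run:
```python
from h import *
a=shot('side');b=shot('top')
def z(i,x,y,w,h,k): return cv2.resize(i['color'][y:y+h,x:x+w,::-1],None,fx=k,fy=k,interpolation=cv2.INTER_CUBIC)
cv2.imwrite('pics/g4.png',np.hstack([z(a,255,190,75,95,5),z(b,200,120,75,95,5)]))
```

```text
(no output)
```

View pics/g4.png

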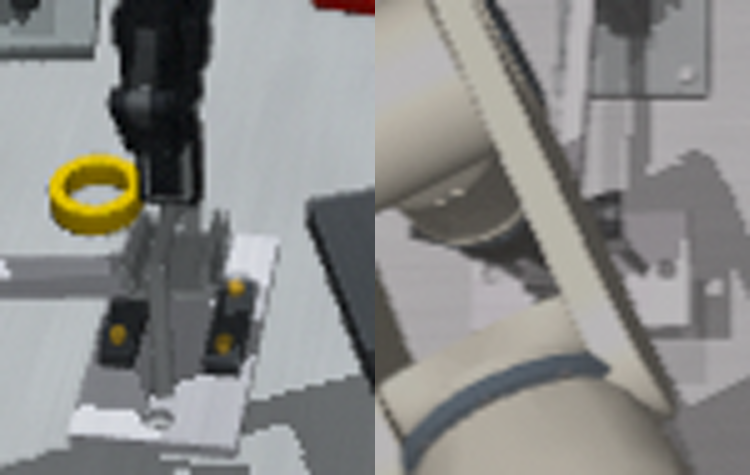

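The crossbar is between the lips, above the floor, with the posts straddling the cradle. Lowering gently.

Emit:
nudge_tcp --rows '{"motion": [[0, 0, 0.096, 0, 0], [0, 0, 0.096, 0, 0], [0, 0, 0.096, 0, 0], [0, 0, 0.064, 0, 0], [0, 0, 0.032, 0, 0]]}'

```text
time: 11.95
position: [569.5, 279.2, 256.8]
orientation: [-3.141, -0.0, 3.141]
contact_force: [0.8, -0.3, -3.2]
gripper_width: 0.154
gripper_force: 44.9
```

Emit:
nudge_tcp --rows '{"motion": [[0, 0, 0.032, 0, 0], [0, 0, 0.048, 0, 0], [0, 0, 0.048, 0, 0], [0, 0, 0.048, 0, 0], [0, 0, 0.048, 0, 0]]}'

```text
time: 12.58
position: [567.9, 279.3, 242.8]
orientation: [-3.141, -0.004, 3.141]
contact_force: [-8.9, 1.1, -0.3]
gripper_width: 0.156
gripper_force: 45.4
```

Emit:
nudge_tcp --rows '{"motion": [[0, 0, 0.048, 0, 0], [0, 0, 0.064, 0, 0], [0, 0, 0.064, 0, 0], [0, 0, 0.064, 0, 0], [0, 0, 0.048, 0, 0]]}'

```text
time: 13.2
position: [565.7, 279.4, 224.1]
orientation: [-3.141, -0.008, 3.141]
contact_force: [-15.6, 3.2, 0.5]
gripper_width: 0.156
gripper_force: 45.5
```

Run:
```python
from h import *
F=[]
for i in range(6):
    s=arm.read_state(); b=shot('top'); F.append(s['contact_force'])
print(np.mean(F,0),np.std(F,0),s['position'],s['time'])
```

```text
[-15.33211548   2.25748837  -0.16490669] [0.68070309 0.50825928 0.46417126] [565.67941075 279.3756804  224.14559284] 13.45
```

Fx is −15 N, so the crossbar is pressing on the back lip. I'll shift toward −x to relieve it.

Emit:
nudge_tcp --rows '{"motion": [[0.032, 0, 0, 0, 0], [0.032, 0, 0, 0, 0], [0.032, 0, 0, 0, 0], [0, 0, 0, 0, 0]]}'

```text
time: 14.0
position: [564.5, 279.4, 225.8]
orientation: [3.141, 0.002, 3.141]
contact_force: [1.6, 0.1, -0.7]
gripper_width: 0.155
gripper_force: 45.4
```

Emit:
nudge_tcp --rows '{"motion": [[0.032, 0, 0, 0, 0], [0.032, 0, 0, 0, 0], [0.032, 0, 0, 0, 0], [0, 0, 0, 0, 0]]}'

```text
time: 14.5
position: [562.2, 279.5, 227.0]
orientation: [3.14, 0.01, 3.141]
contact_force: [16.0, -0.7, -2.8]
gripper_width: 0.16
gripper_force: 44.9
```

Run:
```python
from h import *
a=shot('side')
def z(i,x,y,w,h,k): return cv2.resize(i['color'][y:y+h,x:x+w,::-1],None,fx=k,fy=k,interpolation=cv2.INTER_CUBIC)
cv2.imwrite('pics/g5.png',z(a,265,205,70,75,8))
F=[]
for i in range(6):
    s=arm.read_state(); b=shot('top'); F.append(s['contact_force'])
print(np.mean(F,0),np.std(F,0),s['position'],s['time'])
```

```text
[15.97756201 -0.68316145 -3.25837804] [0.4113741  0.41645205 0.53137322] [562.27652472 279.46870017 226.89931615] 14.8
```

View pics/g5.png

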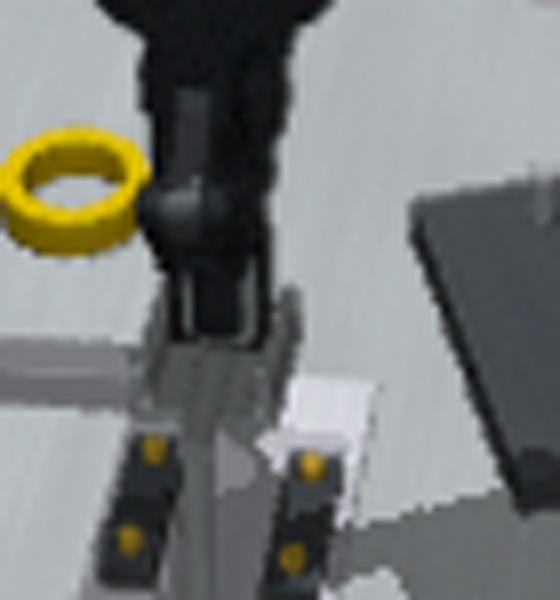

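The image shows the tab and fingers down between the lips. The 30 mm tab fits a 32 mm gap, so play is only about ±1 mm, and the free centre is near a commanded x of 563.5–564. Going back there.

Create f.py:
```python
from h import *
F=[]
for i in range(8):
    s=arm.read_state(); b=shot('top'); F.append(np.r_[s['contact_force'],s['moment']])
print(np.mean(F,0).round(2),np.std(F,0).round(2),s['position'].round(1),s['orientation'].round(3),s['time'])
```

```text
(no output)
```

Emit:
nudge_tcp --rows '{"motion": [[-0.032, 0, 0, 0, 0], [-0.032, 0, 0, 0, 0], [-0.024, 0, 0, 0, 0], [0, 0, 0, 0, 0]]}'

```text
time: 15.35
position: [562.8, 279.3, 225.1]
orientation: [-3.142, -0.001, 3.141]
contact_force: [1.5, 1.7, -1.9]
gripper_width: 0.159
gripper_force: 45.2
```

```bash
python3 f.py
```

```text
[-0.01  1.28 -1.53  0.26  0.03 -0.  ] [0.86 0.37 0.53 0.02 0.08 0.02] [562.9 279.3 225.2] [-3.142 -0.     3.141] 15.7
```

To row units: 3 mm is 0.048.

Emit:
nudge_tcp --rows '{"motion": [[0, 0, 0.048, 0, 0], [0, 0, 0.048, 0, 0], [0, 0, 0.048, 0, 0], [0, 0, 0.048, 0, 0], [0, 0, 0.048, 0, 0]]}'

```text
time: 16.38
position: [563.0, 279.2, 210.0]
orientation: [-3.141, -0.0, 3.141]
contact_force: [-2.3, 2.0, 0.2]
gripper_width: 0.156
gripper_force: 45.3
```

Emit:
nudge_tcp --rows '{"motion": [[0, 0, 0.032, 0, 0], [0, 0, 0.032, 0, 0], [0, 0, 0.016, 0, 0], [0, 0, 0, 0, 0], [0, 0, 0, 0, 0]]}'

```text
time: 17.0
position: [563.1, 279.2, 205.3]
orientation: [-3.142, 0.0, 3.141]
contact_force: [-2.0, -0.3, -0.1]
gripper_width: 0.156
gripper_force: 45.4
```

```bash
python3 f.py
```

```text
[-1.78  0.2  -0.44  0.08  0.42  0.01] [0.48 0.47 0.54 0.02 0.02 0.03] [563.1 279.2 205.3] [-3.142  0.     3.141] 17.35
```

Emit:
nudge_tcp --rows '{"motion": [[0.008, 0, 0.032, 0, 0], [0.008, 0, 0.032, 0, 0], [0, 0, 0.032, 0, 0], [0, 0, 0, 0, 0], [0, 0, 0, 0, 0]]}'

```text
time: 18.02
position: [562.3, 279.3, 199.4]
orientation: [3.141, 0.0, 3.141]
contact_force: [1.3, 0.2, 1.2]
gripper_width: 0.156
gripper_force: 45.5
```

```bash
python3 f.py; python3 f.py
```

```text
[ 1.73 -0.01 -0.09 -0.02 -0.38 -0.02] [0.63 0.29 0.82 0.03 0.02 0.03] [562.2 279.2 199.4] [3.142 0.    3.141] 18.375
[ 1.95  0.16 -0.   -0.01 -0.43 -0.01] [0.5  0.34 0.48 0.02 0.04 0.03] [562.2 279.3 199.3] [3.142 0.    3.141] 18.775
```

Emit:
nudge_tcp --rows '{"motion": [[-0.008, 0, 0, 0, 0], [0, 0, 0, 0, 0], [0, 0, 0, 0, 0], [0, 0, 0, 0, 0]]}'

```text
time: 19.32
position: [562.3, 279.2, 199.1]
orientation: [-3.141, -0.001, 3.141]
contact_force: [-1.0, 1.5, -0.2]
gripper_width: 0.153
gripper_force: 45.5
```

```bash
python3 f.py
```

```text
[-1.46  0.97 -0.1   0.17  0.29  0.01] [0.53 0.65 0.27 0.02 0.06 0.04] [562.3 279.3 199.1] [-3.142e+00 -1.000e-03  3.141e+00] 19.675
```

Vertical load on the tool is zero, the side force is small and the arm is at rest. Releasing.

Emit:
nudge_tcp --rows '{"motion": [[0, 0, 0, 0, 0.25], [0, 0, 0, 0, 0.4], [0, 0, 0, 0, 0.6], [0, 0, 0, 0, 0.6], [0, 0, 0, 0, 0.6]]}' --squeeze 20

```text
time: 20.35
position: [562.7, 279.2, 199.3]
orientation: [-3.142, 0.0, 3.141]
contact_force: [0.8, 0.2, -0.8]
gripper_width: 0.602
gripper_force: 0.0
```

Emit:
nudge_tcp --rows '{"motion": [[0, 0, 0, 0, 0.6], [0, 0, 0, 0, 0.6], [0, 0, -0.08, 0, 0.6], [0, 0, -0.16, 0, 0.6], [0, 0, -0.24, 0, 0.6]]}'

```text
time: 20.98
position: [562.6, 279.2, 230.1]
orientation: [-3.142, -0.0, 3.141]
contact_force: [0.2, -0.2, -0.3]
gripper_width: 0.602
gripper_force: 0.0
```

Emit:
nudge_tcp --rows '{"motion": [[0, 0, -0.32, 0, 0.6], [0, 0, -0.32, 0, 0.6], [0, 0, -0.32, 0, 0.6], [0, 0, -0.32, 0, 0.6], [0, 0, 0, 0, 0.6]]}'

```text
time: 21.6
position: [563.6, 279.7, 312.0]
orientation: [3.14, 0.004, 3.141]
contact_force: [-0.1, -0.1, -0.4]
gripper_width: 0.601
gripper_force: 0.0
```

Run:
```python
from h import *
def z(i,x,y,w,h,k): return cv2.resize(i['color'][y:y+h,x:x+w,::-1],None,fx=k,fy=k,interpolation=cv2.INTER_CUBIC)
a=shot('side'); 
for i in range(20): b=shot('side')
cv2.imwrite('pics/g6.png',np.hstack([z(a,250,190,90,120,4),z(b,250,190,90,120,4)]))
print(cv2.absdiff(a['color'],b['color'])[190:310,250:340].max(), arm.read_state()['position'],arm.read_state()['time'])
```

```text
116 [562.63848209 279.24117886 309.30486657] 22.65
```

View pics/g6.png

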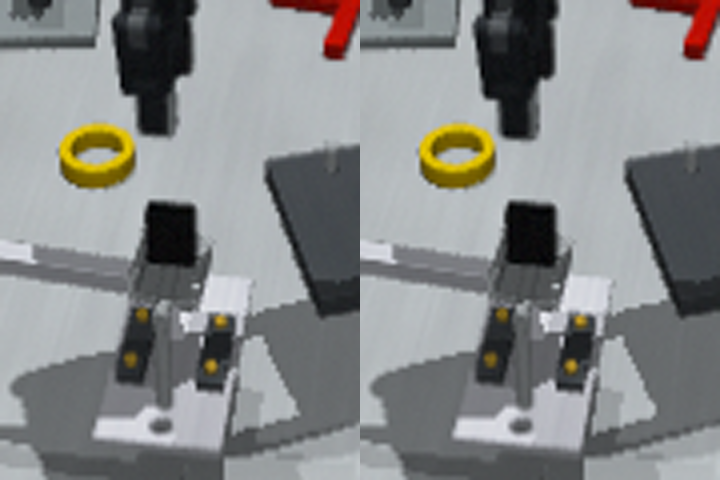

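Both frames show the carrier hanging upright in the cradle, with the tab at (170,232) in the crop and the gripper clear above it. I'll check that it is at rest, then hand in.

Emit:
nudge_tcp --rows '{"motion": [[0, 0, 0, 0, 0.6], [0, 0, 0, 0, 0.6], [0, 0, 0, 0, 0.6], [0, 0, 0, 0, 0.6], [0, 0, 0, 0, 0.6]]}'

```text
time: 23.28
position: [562.7, 279.2, 309.3]
orientation: [-3.142, 0.0, 3.141]
contact_force: [-0.5, -0.5, -0.4]
gripper_width: 0.605
gripper_force: 0.0
```

Emit:
nudge_tcp --rows '{"motion": [[0, 0, 0, 0, 0.6], [0, 0, 0, 0, 0.6], [0, 0, 0, 0, 0.6], [0, 0, 0, 0, 0.6], [0, 0, 0, 0, 0.6]]}'

```text
time: 23.9
position: [562.6, 279.3, 309.3]
orientation: [-3.142, 0.0, 3.141]
contact_force: [-0.3, 0.1, 0.6]
gripper_width: 0.599
gripper_force: 0.0
```

Run:
```python
from h import *
A=[shot('side')['color'][235:310,250:340].astype(int) for i in range(12)]
print([np.abs(x-A[0]).max() for x in A])
if max(np.abs(x-A[0]).max() for x in A)<40: print(arm.job_done())
```

```text
[np.int64(0), np.int64(11), np.int64(12), np.int64(11), np.int64(10), np.int64(11), np.int64(10), np.int64(9), np.int64(10), np.int64(12), np.int64(11), np.int64(9)]
the job is handed in; nothing more can be done
None
```

The carrier was lifted off the pins level and hung by its crossbar in the cradle. I let go once the arm carried the full weight and had settled, and handed the job in at about 24.5 s with everything at rest; the hand-in call returned no verdict.

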